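# Draw out the dish tray

## Task

Bring the petri dish out for the microscope: push the empty tray that was left open fully home into its cassette, and draw the shut tray that holds the dish all the way out to its stop by hooking a fingertip behind its lip. Grip and lift nothing, do not touch the dish, and leave everything else on the bench where it stands. Either tray may come first.

Things in the scene. Friction and masses are not known exactly. Their poses are not given: they have to be found in the camera images.
- dish_cassette: low grey slide-tray cassette fixed to the bench, 110 mm long (x), 104 mm wide (y), 44 mm high, with a clear cover; the petri dish shows through it. Origin on the bench: the housing spans x from -60 to +50 mm and y from -52 to +52 mm about it. Its mouth faces -x, towards the robot. It stands left or right of its twin.
- empty_cassette: the identical cassette whose tray is empty and was left partly drawn out; same frame. To the right (-y) of both cassettes a stereo microscope about 0.4 m tall stands fixed on the bench around x 0.46, y -0.07 m (its base reaches to y +0.12): pass well above it or round it.
- dish_tray (a joint): the tray with the petri dish in it, shut at the start: how far it is drawn out of its cassette, m. 0 = fully home (at its inner stop; the front plate then still stands about 50 mm ahead of the cassette's mouth, with the finger pocket between), 0.090 = at its outer stop. It slides along its own -x with about 2.5 N of friction and stays where it is left; no spring.
- dish_pocket (a point): centre of the finger pocket in the dish tray, on the tray floor (8 mm above the bench); moves with the tray. x points from the lip into the cassette (pull = -x), y along the lip, z up. The pocket is open above, 46 mm long in x (from 23 mm in front of this point, the lip, to 23 mm behind it, a 14 mm high partition) and 82 mm wide in y between 14 mm high side walls; with the tray home the cover's edge is 19 mm behind this point, its top 44 mm above the bench.
- dish_lip (a point): the white upright lip across the front of the dish tray, 88 mm wide, 5 mm thick with an 8 mm bead on top; the point is the middle of its inner (pocket) face at the bottom, 5 mm above the bench; the lip rises 38 mm from there. Axes as the pocket's. Fixed to the tray.
- dish_front (a point): the grey front plate on the outside of that lip, 98 mm wide, 34 mm high, 6 mm thick; the point is the middle of its outer face at the bottom, 5 mm above the bench; the outer face looks along -x. Fixed to the tray.
- empty_tray (a joint): the empty tray, 45 to 65 mm out at the start: how far it is drawn out of its cassette, m. 0 = fully home (at its inner stop; the front plate then still stands about 50 mm ahead of the cassette's mouth, with the finger pocket between), 0.090 = at its outer stop. It slides along its own -x with about 2.5 N of friction and stays where it is left; no spring.
- empty_pocket (a point): centre of the finger pocket in the empty tray, on the tray floor (8 mm above the bench); moves with the tray. x points from the lip into the cassette (pull = -x), y along the lip, z up. The pocket is open above, 46 mm long in x (from 23 mm in front of this point, the lip, to 23 mm behind it, a 14 mm high partition) and 82 mm wide in y between 14 mm high side walls; with the tray home the cover's edge is 19 mm behind this point, its top 44 mm above the bench.
- empty_lip (a point): the white upright lip across the front of the empty tray, 88 mm wide, 5 mm thick with an 8 mm bead on top; the point is the middle of its inner (pocket) face at the bottom, 5 mm above the bench; the lip rises 38 mm from there. Axes as the pocket's. Fixed to the tray.
- empty_front (a point): the grey front plate on the outside of that lip, 98 mm wide, 34 mm high, 6 mm thick; the point is the middle of its outer face at the bottom, 5 mm above the bench; the outer face looks along -x. Fixed to the tray.
- petri: small petri dish with lid, 59 mm across, 15 mm high, loose on the floor of the dish tray in a compartment behind the partition; origin at the centre of its underside, z up. Not to be touched.
- bottle: bystander on the bench: small bottle, 48 mm across, 117 mm high, origin at its foot; to be left alone
- can: bystander on the bench: round white canister, 60 mm across, 96 mm high, origin at its foot; to be left alone
- notes: bystander on the bench: yellowish note block, 42x43x20 mm, origin under its centre; to be left alone
- clear_lid: bystander on the bench: clear plastic tub lid lying flat, 99x112x9 mm, origin under its centre; to be left alone

How it is judged:
By the outcome, as a careful person would: the job done as asked, in the order asked, and still so for the second after the job is handed in, with the robot touching nothing.
It also fails if it takes over 51 s, if anything falls off the work surface, if the arm or the gripper's body presses on something with over 40 N, if the wrist force passes 120 N, or if a joint passes its speed limit or range.

## Robot

A 7-joint arm with a two-finger parallel gripper is mounted at the origin on a cart in front of the work surface, level with it; the furniture and walls round the work are solid. World frame = base frame: x ahead of the robot, y to its left, z up, the work surface at z = 0. Lengths are in m, angles in rad, forces in N, time in s.
With the tool pointing down it reaches from about 0.35 to 0.9 m from the base axis. Payload 19.9 kg.
Tool frame: the origin (TCP) lies midway between the tips of the shut fingers; the grasp point (between the pads) lies 19 mm behind it; z points along the fingers, y is the line along which they close (so a half turn about z gives the same grasp; the last joint's range is limited). The gripper opens to 85 mm and grips with 20 to 120 N. Pads are 22 mm wide; open, the fingers measure 114 mm over their backs; the gripper's body (76 mm by 85 mm) begins 54 mm behind the grasp point. The pads swing forward as they close: fully open they stand 13 mm farther back than shut.
Start: joints at [1.06, 0.417, -0.01, 1.614, 0.005, 1.111, -0.053], TCP at [0.282, -0.558, 0.231] pointing down, gripper open.
Joint ranges: [-2.81, 2.81], [-0.39, 2.02], [-1.27, 1.25], [0.06, 2.57], [-1.19, 4.33], [0.19, 2], [-2.82, 2.82]. Speed limits (rad/s): [1.89, 1.89, 2.39, 2.39, 3.01, 3.01, 3.01].

## Interface

Orientations are given as [roll, pitch, yaw] about the fixed x, y, z axes, in that order (R = Rz(yaw) Ry(pitch) Rx(roll)).
In Python, from station import arm, viewer, hand_in, spotter gives the robot as it stands.
- The arm moves only by the tool step_arm, never from a script. Its argument "targets" is one flat list of numbers, 7 for each row, row after row: the turn, a rotation vector about the tool's x, y, z each as a share of 0.5 rad, from -1 to 1, then the shift along the tool's x, y, z each as a share of 0.8 m, from -1 to 1, then the opening, from -1 (shut) to 1 (fully open). A call has 1 to 10 rows; each row is the pose to reach, as a shift and turn from the pose commanded when the call began, along the tool's axes at that moment; what a row does not reach only later rows make up. A row lasts 1/10 s, in which the tool goes at most 50 mm and 8.59 degrees, less where a joint would pass 70% of its speed; a pose out of reach is approached as far as the arm can. A call with a number of a shift or a turn outside -1 to 1 is refused whole. A call with a gripper value outside its range is refused whole. The fingers move at their own pace and stop on an object; "squeeze" is the grip in N (left out, the last holds). Time passes only in rows, so rows that repeat a pose let the fingers close. It gives the time, the measured TCP pose, the force, the opening and the grip force at its end, in the units of the state.
- arm.get_obs(): the state, without advancing time (a new reading comes with each control period).
- viewer.read_camera(name): name is "scene" or "top" or "wrist"; returns the picture (480x640x3 uint8, blue, green, red); there is no depth.
- viewer.camera_model(name): a dict with "intrinsics" (3x3 intrinsics, pixels), "k1" (the pictures are not rectified: a ray, as slopes to the right and down, at radius r is drawn at 1 + k1 r^2 times it, then the intrinsics apply), "position" and "orientation" of the camera in the world; the wrist camera has in their place "tool_from_camera" (4x4, takes a point from camera to tool coordinates, whose origin is the TCP and whose axes are the flange's). Camera axes: x right, y up, looking along -z (the intrinsics and any distortion apply to the point x, -y, -z); pixel columns grow to the right and rows downward; lengths in m; the calibration is good to about 2 mm. A picture is of the moment at which its call begins: read the wrist's pose just before it. camera_model takes no time and is no camera call.
- hand_in(): hands the job in; it is judged then, once.
Trained networks look in the newest picture that a camera, given by its name, has taken for a name from the list of things; names that differ only in an ending like _2 or _b are one class to them, and where a whole thing is asked for, a point or a joint stands for the part that bears it (a point fixed in the world has none). Each returns a list of dicts, best first, with "p" (0 to 1); they miss things now and then, are a little off and sometimes report something else, mostly with a low value. They report only what shows in the picture. A call takes as long as a camera call.
- spotter.find_in(name, camera): "at" ([column, row] in pixels, amid what is visible of it).
- spotter.pinpoint(name, camera): "at" ([column, row] in pixels: a listed point, or the origin of a listed thing).
The state is a dict: "clock": time; "joints": joint angles; "joint_velocities": joint speeds; "joint_efforts": joint torques, N m; "eef_pos": TCP position; "tool_rot": TCP orientation; "contact_force": force on the tool from outside, world axes, zero at the start; "moment": the same for the moment, N m; "grip_width": finger opening in m; "gripper_force": force on a finger pad.
Only numpy, scipy, OpenCV 4.12 (cv2) and the standard library are available. Lean on these libraries where they do the work, as an engineer would, in place of code of your own. Each camera call takes 0.05 s, during which the arm holds its last target. There are 200 camera calls.

## Working session

There is one attempt and no reset: what is moved stays moved. The work goes in short steps, Python scripts to look and compute and a tool call to move; the robot and the scene stay as the last step left them, time stands still between calls to the robot, and variables do not carry over. Pictures are saved under pics/ and viewed, at most 10 in all, crops included, and the job is handed in when it is done.

Besides the shell and the picture viewer there is one more tool, called after ">>>" in YAML: its name, and indented under it one key for each argument. step_arm: Moves the arm, as the interface text tells. Its arguments: {"type":"object","properties":{"targets":{"type":"array"},"squeeze":{"type":"number"}},"required":["targets"]}

```bash
mkdir -p pics
cat > h.py <<'E'
import numpy as np, cv2
from scipy.spatial.transform import Rotation as Ro
from station import arm, viewer, hand_in, spotter
def model(n):
    m=viewer.camera_model(n); K=np.array(m["intrinsics"]); 
    return m,K,m["k1"]
def campose(n,m,obs=None):
    if n=="wrist":
        T=np.eye(4);T[:3,:3]=rot(obs["tool_rot"]);T[:3,3]=obs["eef_pos"]
        return T@np.array(m["tool_from_camera"])
    T=np.eye(4);T[:3,3]=m["position"];T[:3,:3]=rot(m["orientation"]);return T
def rot(o):
    o=np.array(o,float)
    if o.shape==(3,3): return o
    return Ro.from_euler('xyz',o).as_matrix()
def ray(n,px,obs=None):
    m,K,k1=model(n);T=campose(n,m,obs)
    d=np.linalg.inv(K)@[px[0],px[1],1];d=d[:2]
    u=d.copy()
    for _ in range(20): u=d/(1+k1*(u@u))
    v=T[:3,:3]@np.array([u[0],-u[1],-1]);return T[:3,3],v
def atz(n,px,z,obs=None):
    p,v=ray(n,px,obs);return p+v*(z-p[2])/v[2]
def tri(rs):
    A=np.zeros((3,3));b=np.zeros(3)
    for p,v in rs:
        v=v/np.linalg.norm(v);P=np.eye(3)-np.outer(v,v);A+=P;b+=P@p
    x=np.linalg.solve(A,b)
    return x,[np.linalg.norm((np.eye(3)-np.outer(v,v)/(v@v))@(x-p)) for p,v in rs]
E
python3 - <<'E'
from h import *
o=arm.get_obs();print({k:np.round(o[k],3).tolist() for k in("clock","eef_pos","tool_rot","grip_width","contact_force")})
for n in("scene","top"):
    cv2.imwrite(f"pics/{n}0.png",viewer.read_camera(n));m=viewer.camera_model(n);print(n,m["position"],m["orientation"],m["k1"],m["intrinsics"][0])
print(viewer.camera_model("wrist")["tool_from_camera"])
Z=dict(dish_pocket=.008,dish_lip=.005,dish_front=.005,empty_pocket=.008,empty_lip=.005,empty_front=.005,dish_cassette=0,empty_cassette=0,petri=.008,bottle=0,can=0,notes=0,clear_lid=0)
for k,z in Z.items():
    R=[]
    for n in("scene","top"):
        r=spotter.pinpoint(k,n)[:2]
        for d in r: print(k,n,round(d["p"],2),np.round(d["at"]),np.round(atz(n,d["at"],z),3))
        if r:R.append(ray(n,r[0]["at"]))
    if len(R)==2:x,e=tri(R);print("   tri",x.round(3),np.round(e,4))
E
```

```text
{'clock': 0.0, 'eef_pos': [0.282, -0.557, 0.231], 'tool_rot': [-3.14, 0.0, 0.469], 'grip_width': 0.085, 'contact_force': [0.919, -0.192, -0.214]}
scene [-0.13153515  0.82334451  0.51718726] [ 1.01093082  0.01710946 -2.21512715] -0.12660013214087834 [504.35332823   0.         318.44108218]
top [0.35336188 0.36863723 0.87285124] [ 0.13392418 -0.00829407 -1.55169225] -0.06746857220377908 [597.23075295   0.         315.08185285]
[[-1.81779094e-04  9.59775321e-01  2.80769123e-01  7.07216050e-02]
 [ 9.99999881e-01  3.01327959e-04 -3.82620656e-04  7.38774043e-05]
 [-4.51833450e-04  2.80769020e-01 -9.59775262e-01 -1.42281375e-01]
 [ 0.00000000e+00  0.00000000e+00  0.00000000e+00  1.00000000e+00]]
dish_pocket scene 0.79 [375. 230.] [0.502 0.217 0.008]
dish_pocket top 0.6 [417. 226.] [0.496 0.214 0.008]
   tri [0.498 0.217 0.01 ] [0.0035 0.0035]
dish_lip scene 0.86 [387. 235.] [0.477 0.208 0.005]
dish_lip scene 0.19 [344. 224.] [0.565 0.246 0.005]
dish_lip top 0.66 [423. 240.] [0.475 0.205 0.005]
   tri [0.476 0.206 0.005] [0.0019 0.0019]
dish_front scene 0.74 [393. 240.] [0.456 0.21  0.005]
d
[... 779 characters left out ...]
ette top 0.78 [299. 165.] [0.586 0.39  0.   ]
   tri [0.586 0.391 0.   ] [0.0003 0.0003]
petri scene 0.49 [348. 223.] [0.559 0.24  0.008]
bottle top 0.65 [184. 196.] [0.535 0.56  0.   ]
can scene 0.8 [232. 314.] [0.456 0.566 0.   ]
can top 0.81 [181. 245.] [0.461 0.561 0.   ]
can top 0.23 [325. 244.] [0.468 0.349 0.   ]
   tri [ 0.462  0.563 -0.006] [0.0004 0.0004]
notes scene 0.61 [379. 232.] [0.502 0.206 0.   ]
notes scene 0.56 [416. 291.] [0.319 0.29  0.   ]
notes top 0.66 [370. 341.] [0.327 0.281 0.   ]
   tri [0.35  0.314 0.112] [0.029 0.029]
clear_lid scene 0.55 [308. 335.] [0.342 0.499 0.   ]
clear_lid top 0.73 [220. 328.] [0.341 0.499 0.   ]
   tri [0.341 0.499 0.001] [0.0004 0.0004]
```

View pics/top0.png

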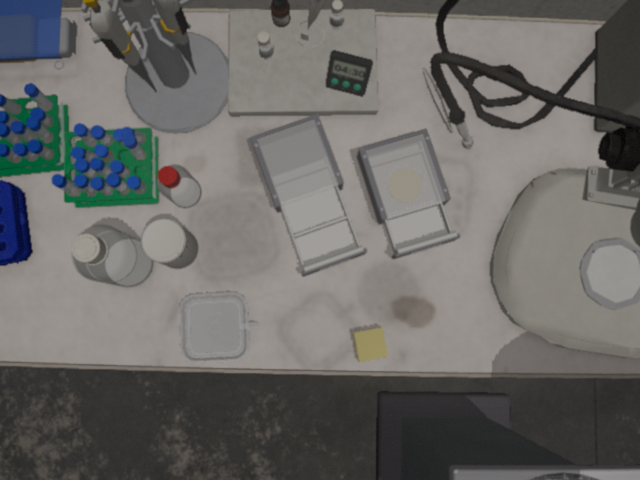

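View pics/scene0.png

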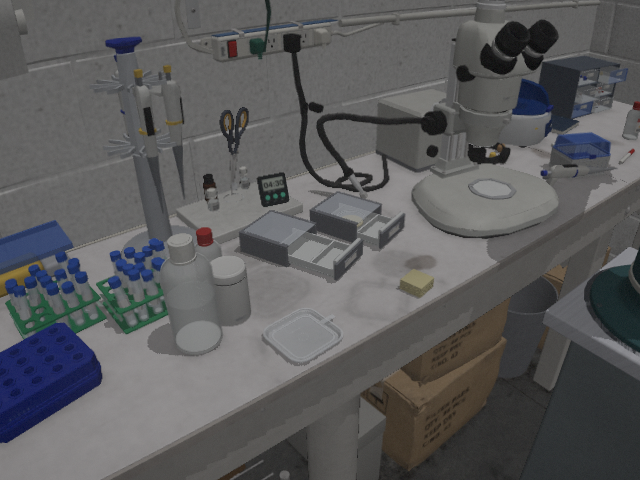

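The top view shows the open empty tray on the left (lip near 332,262). The dish tray is shut on the right (petri at 405,183, front near 425,250), and the note block is at (370,343). The scene view agrees. I'm going up and over the microscope with the fingers shut.

>>> step_arm:
  targets: [0,0,0,0,0,-0.4,-1,0,0,0,0,0,-0.4,-1,0,0,0,0,0,-0.4,-1,0,0,0,0,0,-0.4,-1,0,0,0,0,0,-0.4,-1,0,0,0,0,0,-0.4,-1,0,0,0,0,0,-0.4,-1]

```text
clock: 2.1
eef_pos: [0.2823, -0.5575, 0.5563]
tool_rot: [3.136, -0.0, 0.469]
contact_force: [-0.9, 0.1, -0.2]
grip_width: -0.0
gripper_force: 0.0
```

>>> step_arm:
  targets: [0,0,0,0.43,-0.465,0,-1,0,0,0,0.43,-0.465,0,-1,0,0,0,0.43,-0.465,0,-1,0,0,0,0.43,-0.465,0,-1,0,0,0,0.43,-0.465,0,-1,0,0,0,0.43,-0.465,0,-1,0,0,0,0.43,-0.465,0,-1,0,0,0,0.43,-0.465,0,-1,0,0,0,0.43,-0.465,0,-1,0,0,0,0.43,-0.465,0,-1]

```text
clock: 3.1
eef_pos: [0.4193, -0.0745, 0.5516]
tool_rot: [3.141, -0.0, 0.469]
contact_force: [0.9, -1.2, 0.8]
grip_width: -0.0
gripper_force: 0.0
```

>>> step_arm:
  targets: [0,0,0.28,0.134,-0.43,0,-1,0,0,0.28,0.134,-0.43,0,-1,0,0,0.28,0.134,-0.43,0,-1,0,0,0.28,0.134,-0.43,0,-1,0,0,0.28,0.134,-0.43,0,-1,0,0,0.28,0.134,-0.43,0,-1,0,0,0.28,0.134,-0.43,0,-1,0,0,0.28,0.134,-0.43,0.312,-1,0,0,0.28,0.134,-0.43,0.312,-1,0,0,0.28,0.134,-0.43,0.312,-1]

```text
clock: 4.1
eef_pos: [0.3601, 0.2729, 0.3999]
tool_rot: [3.141, -0.001, 0.329]
contact_force: [1.5, 0.8, 0.1]
grip_width: 0.0003
gripper_force: 0.0
```

>>> step_arm:
  targets: [0,0,0,0,0,0.125,-1,0,0,0,0,0,0.125,-1,0,0,0,0,0,0.125,-1]

```text
clock: 4.4
eef_pos: [0.3585, 0.2711, 0.2974]
tool_rot: [3.141, 0.007, 0.329]
contact_force: [-0.2, -0.8, 1.0]
grip_width: -0.0001
gripper_force: 0.0
```

```bash
cat > look.py <<'E'
from h import *
import sys
o=arm.get_obs();im=viewer.read_camera("wrist");cv2.imwrite(f"pics/{sys.argv[1]}.png",im)
print(np.round(o["clock"],2),o["eef_pos"],o["tool_rot"])
for k,z in dict(dish_pocket=.008,dish_lip=.005,dish_front=.005,empty_pocket=.008,empty_lip=.005,empty_front=.005,dish_cassette=0,empty_cassette=0,petri=.008,notes=0).items():
    for d in spotter.pinpoint(k,"wrist")[:2]: print(k,round(d["p"],2),np.round(d["at"]),np.round(atz("wrist",d["at"],z,o),3))
E
python3 look.py w1
```

```text
4.4 [0.35854023 0.2710849  0.29744595] [3.14093793 0.00743136 0.32930132]
dish_pocket 0.8 [411.  96.] [0.492 0.215 0.008]
dish_lip 0.56 [413. 117.] [0.473 0.204 0.005]
dish_lip 0.16 [416.  11.] [0.573 0.241 0.005]
dish_front 0.85 [409. 125.] [0.463 0.205 0.005]
empty_pocket 0.8 [291.  76.] [0.469 0.343 0.008]
empty_front 0.75 [291. 107.] [0.439 0.334 0.005]
empty_front 0.51 [92. 22.] [0.456 0.562 0.005]
dish_cassette 0.69 [416.  14.] [0.571 0.24  0.   ]
petri 0.29 [310. 219.] [0.327 0.275 0.008]
notes 0.87 [307. 217.] [0.327 0.279 0.   ]
```

View pics/w1.png

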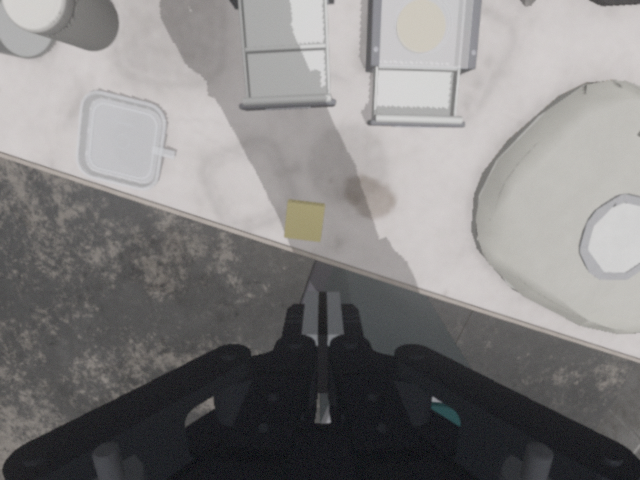

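The wrist view agrees with the top view: dish front at (409,125), empty front at (290,105), notes at (305,220). I'm lowering in front of the empty tray's plate.

>>> step_arm:
  targets: [0,0,-0.05,0.07,-0.042,0.1,-1,0,0,-0.05,0.07,-0.042,0.2,-1,0,0,-0.05,0.07,-0.042,0.25,-1,0,0,-0.05,0.07,-0.042,0.3,-1,0,0,-0.05,0.07,-0.042,0.33,-1,0,0,-0.05,0.07,-0.042,0.35,-1,0,0,-0.05,0.07,-0.042,0.35,-1,0,0,-0.05,0.07,-0.042,0.35,-1]

```text
clock: 5.75
eef_pos: [0.4025, 0.3232, 0.0225]
tool_rot: [-3.141, 0.001, 0.354]
contact_force: [0.2, 0.4, 1.1]
grip_width: 0.0
gripper_force: 0.0
```

Run:
```python
from h import *
o=arm.get_obs();print(o["clock"],o["eef_pos"],o["tool_rot"],o["contact_force"])
yaw=o["tool_rot"][2]
for f in ([.4395,.336],):
    d=np.array(f)-o["eef_pos"][:2];print("front tool x,y",d@[np.cos(yaw),np.sin(yaw)],d@[np.sin(yaw),-np.cos(yaw)])
```

```text
5.75 [0.4024879  0.32318575 0.02254132] [-3.14122459e+00  8.24593962e-04  3.54414538e-01] [0.17508639 0.40206383 1.06363999]
front tool x,y 0.03915887021368619 0.000826888548250414
```

>>> step_arm:
  targets: [0,0,0,0.015,0,0,-1,0,0,0,0.025,0,0,-1,0,0,0,0.035,0,0,-1,0,0,0,0.045,0,0,-1,0,0,0,0.053,0,0,-1,0,0,0,0.06,0,0,-1,0,0,0,0.067,0,0,-1,0,0,0,0.074,0,0,-1,0,0,0,0.08,0,0,-1,0,0,0,0.08,0,0,-1]

```text
clock: 6.75
eef_pos: [0.4634, 0.345, 0.0215]
tool_rot: [-3.141, -0.0, 0.354]
contact_force: [-0.7, -0.6, 0.4]
grip_width: -0.0001
gripper_force: 0.0
```

>>> step_arm:
  targets: [0,0,0,0.004,0,0,-1,0,0,0,0.006,0,0,-1]

```text
clock: 6.95
eef_pos: [0.4672, 0.3465, 0.0215]
tool_rot: [-3.142, 0.0, 0.354]
contact_force: [-3.5, 0.2, -0.8]
grip_width: -0.0001
gripper_force: 1.3
```

>>> step_arm:
  targets: [0,0,0,0.003,0,0,-1,0,0,0,0.006,0,0,-1,0,0,0,0.006,0,0,-1]

```text
clock: 7.25
eef_pos: [0.4721, 0.3482, 0.0216]
tool_rot: [-3.141, -0.0, 0.354]
contact_force: [-0.1, 0.7, -0.4]
grip_width: 0.0002
gripper_force: 0.1
```

>>> step_arm:
  targets: [0,0,0,0.003,0,0,-1,0,0,0,0.003,0,0,-1]

```text
clock: 7.45
eef_pos: [0.4734, 0.3488, 0.0214]
tool_rot: [3.141, 0.002, 0.354]
contact_force: [-6.5, -2.7, 3.1]
grip_width: -0.0001
gripper_force: 3.6
```

>>> step_arm:
  targets: [0,0,0,0.003,0,0,-1,0,0,0,0.003,0,0,-1]

```text
clock: 7.65
eef_pos: [0.4735, 0.3489, 0.0212]
tool_rot: [3.14, 0.005, 0.355]
contact_force: [-21.3, -10.8, 15.4]
grip_width: 0.0003
gripper_force: 12.1
```

Force rose to 24 N with no movement, so the empty tray is home. I'm backing off, rising, and moving over the dish pocket.

>>> step_arm:
  targets: [0,0,0,-0.02,0,0,-1,0,0,0,-0.05,0,0,-1,0,0,0,-0.05,0,-0.06,-1,0,0,0,-0.05,0,-0.12,-1,0,0,0,-0.05,0,-0.18,-1,0,0,0.09,-0.05,0.06,-0.18,-1,0,0,0.09,-0.04,0.11,-0.18,-1,0,0,0.09,-0.04,0.166,-0.18,-1,0,0,0.09,-0.04,0.166,-0.18,-1,0,0,0.09,-0.04,0.166,-0.18,-1]

```text
clock: 8.65
eef_pos: [0.4929, 0.2131, 0.1657]
tool_rot: [3.141, -0.001, 0.306]
contact_force: [0.5, 0.6, 0.7]
grip_width: -0.0
gripper_force: 0.0
```

```bash
python3 look.py w2
python3 - <<'E'
from h import *
viewer.read_camera("top")
for k in("empty_front","empty_cassette","dish_front"):
  for d in spotter.pinpoint(k,"top")[:2]:print(k,d["p"],atz("top",d["at"],.005 if "front" in k else 0))
E
```

```text
8.65 [0.4929387  0.21314938 0.16573892] [ 3.14138082e+00 -5.22540694e-04  3.06293935e-01]
dish_pocket 0.68 [322. 223.] [0.493 0.213 0.008]
dish_lip 0.61 [322. 248.] [0.472 0.206 0.005]
dish_lip 0.42 [130.  34.] [0.587 0.392 0.005]
dish_front 0.81 [322. 260.] [0.462 0.203 0.005]
empty_pocket 0.57 [146. 138.] [0.517 0.363 0.008]
empty_lip 0.86 [153. 170.] [0.494 0.355 0.005]
empty_front 0.89 [156. 182.] [0.485 0.351 0.005]
dish_cassette 0.73 [324. 115.] [0.574 0.237 0.   ]
empty_cassette 0.77 [130.  34.] [0.588 0.395 0.   ]
petri 0.65 [320. 223.] [0.493 0.215 0.008]
notes 0.92 [202. 364.] [0.327 0.28  0.   ]
empty_front 0.67 [0.48292958 0.35359976 0.005     ]
empty_cassette 0.95 [0.58400942 0.39235709 0.        ]
empty_cassette 0.54 [0.49440913 0.21083273 0.        ]
dish_front 0.82 [0.46044405 0.2044901  0.005     ]
```

View pics/w2.png

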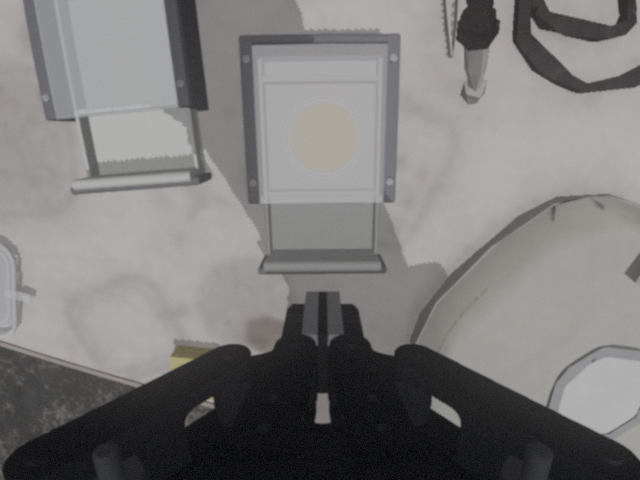

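The empty tray is home (its front is 0.111 m from the cassette origin). The fingers stand over the dish pocket, centred near (322,223), so I'm lowering them into it.

>>> step_arm:
  targets: [0,0,0,0,0,0.05,-1,0,0,0,0,0,0.1,-1,0,0,0,0,0,0.125,-1,0,0,0,0,0,0.15,-1,0,0,0,0,0,0.165,-1,0,0,0,0,0,0.18,-1,0,0,0,0,0,0.182,-1,0,0,0,0,0,0.182,-1]

```text
clock: 10.2
eef_pos: [0.4924, 0.2143, 0.0202]
tool_rot: [-3.141, -0.0, 0.309]
contact_force: [0.3, -0.4, 0.2]
grip_width: -0.0001
gripper_force: 0.0
```

>>> step_arm:
  targets: [0,0,0,-0.008,0,0,-1,0,0,0,-0.014,0,0,-1,0,0,0,-0.02,0,0,-1,0,0,0,-0.026,0,0,-1]

```text
clock: 10.6
eef_pos: [0.4725, 0.2078, 0.0205]
tool_rot: [-3.142, -0.001, 0.309]
contact_force: [2.4, 0.7, 2.0]
grip_width: -0.0002
gripper_force: 1.4
```

>>> step_arm:
  targets: [0,0,0,-0.008,0,0,-1,0,0,0,-0.016,0,0,-1,0,0,0,-0.024,0,0,-1,0,0,0,-0.032,0,0,-1,0,0,0,-0.04,0,0,-1,0,0,0,-0.048,0,0,-1,0,0,0,-0.056,0,0,-1,0,0,0,-0.064,0,0,-1,0,0,0,-0.072,0,0,-1,0,0,0,-0.078,0,0,-1]

```text
clock: 11.6
eef_pos: [0.4124, 0.1886, 0.0199]
tool_rot: [3.141, 0.0, 0.309]
contact_force: [2.8, -1.3, -0.8]
grip_width: 0.0
gripper_force: 1.4
```

>>> step_arm:
  targets: [0,0,0,-0.006,0,0,-1,0,0,0,-0.012,0,0,-1]

```text
clock: 11.8
eef_pos: [0.4035, 0.1858, 0.0199]
tool_rot: [-3.142, 0.0, 0.309]
contact_force: [3.2, -1.5, 0.1]
grip_width: -0.0
gripper_force: 1.4
```

>>> step_arm:
  targets: [0,0,0,-0.004,0,0,-1,0,0,0,-0.006,0,0,-1]

```text
clock: 12.0
eef_pos: [0.3998, 0.1847, 0.0201]
tool_rot: [-3.141, -0.001, 0.309]
contact_force: [15.6, 1.9, -10.8]
grip_width: 0.0003
gripper_force: 7.4
```

>>> step_arm:
  targets: [0,0,0,-0.003,0,0,-1,0,0,0,-0.003,0,0,-1]

```text
clock: 12.2
eef_pos: [0.3997, 0.1849, 0.0205]
tool_rot: [-3.14, -0.005, 0.308]
contact_force: [20.8, 4.2, -15.8]
grip_width: -0.0001
gripper_force: 10.7
```

It's at the outer stop. I'm centring in the pocket, rising and backing away to check.

>>> step_arm:
  targets: [0,0,0,0.01,0,0,-1,0,0,0,0.018,0,0,-1,0,0,0,0.018,0,-0.03,-1,0,0,0,0.018,0,-0.08,-1,0,0,0,0.018,0,-0.14,-1,0,0,0,0.018,0,-0.2,-1,0,0,0,0.018,0,-0.26,-1,0,0,0,0.018,0,-0.32,-1,0,0,0,0.018,0,-0.32,-1,0,0,0,0.018,0,-0.32,-1]

```text
clock: 13.2
eef_pos: [0.4109, 0.188, 0.2764]
tool_rot: [3.141, -0.001, 0.308]
contact_force: [-0.1, 0.1, -1.3]
grip_width: 0.0002
gripper_force: 0.0
```

```bash
python3 look.py w3;python3 - <<'E'
from h import *
cv2.imwrite("pics/scene1.png",viewer.read_camera("scene"))
E
```

```text
13.2 [0.41085937 0.18803122 0.27642627] [ 3.14081446e+00 -1.08358451e-03  3.08277127e-01]
dish_pocket 0.96 [322. 202.] [0.41  0.187 0.008]
dish_lip 0.76 [322. 220.] [0.389 0.18  0.005]
dish_front 0.96 [325. 228.] [0.381 0.175 0.005]
empty_pocket 0.62 [187.  52.] [0.514 0.363 0.008]
empty_pocket 0.15 [223. 244.] [0.329 0.279 0.008]
empty_lip 0.95 [190.  77.] [0.492 0.355 0.005]
empty_front 0.66 [193.  85.] [0.485 0.351 0.005]
dish_cassette 0.64 [322.  36.] [0.57  0.239 0.   ]
petri 0.93 [324. 136.] [0.476 0.207 0.008]
notes 0.62 [224. 242.] [0.329 0.28  0.   ]
```

View pics/w3.png

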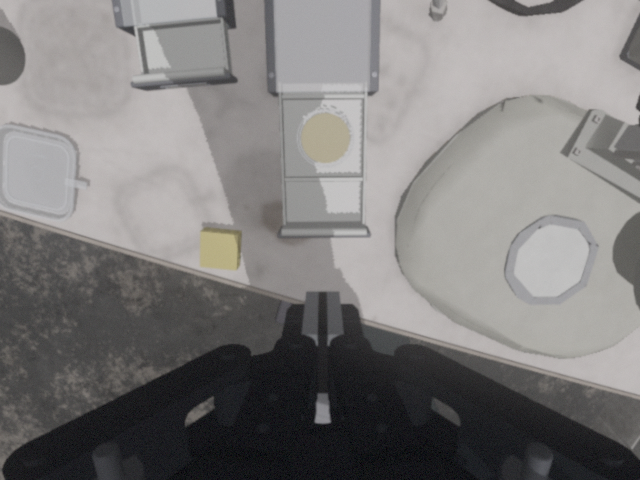

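View pics/scene1.png

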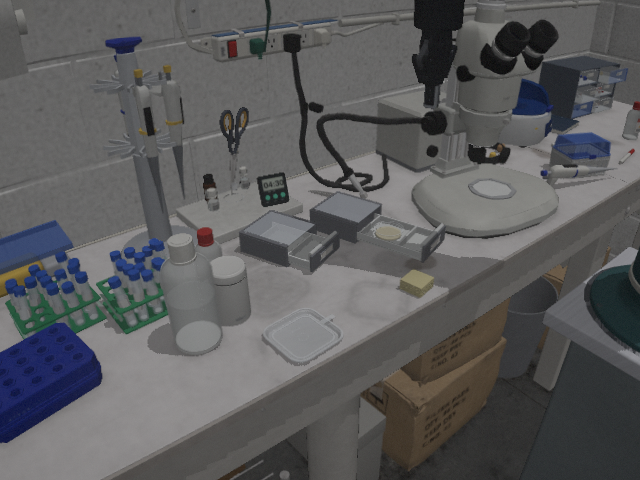

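The wrist and scene views show the dish tray fully out, with the pocket at (0.410, 0.187) against 0.411, 0.187 expected at the stop. The dish is in its compartment at (324,136). The empty tray is shut, and the notes and lid haven't moved. Handing in.

```bash
python3 -c "
from station import hand_in;print(hand_in())"
```

```text
the job is handed in; nothing more can be done
None
```

The job is handed in at about 13 s of the 51 s allowed: the empty tray was pushed home and the dish tray drawn out, each until it stopped moving against a steady force, and nothing else looked moved in the last pictures. `hand_in()` gave no verdict.

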